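# Sort the screen props by length on the board

### The arm

A 6-joint arm with a two-finger parallel gripper is mounted at the origin on the work surface; the furniture and walls round the work are solid. World frame = base frame: x ahead of the robot, y to its left, z up, the work surface at z = 0. Lengths are in m, angles in rad, forces in N, time in s.
With the tool pointing down it reaches from about 0.375 to 0.9 m from the base axis. Payload 3.1 kg.
Tool frame: the origin (TCP) lies midway between the tips of the shut fingers; the grasp point (between the pads) lies 19 mm behind it (grip_depth is the distance from the TCP to the grasp point, in m); y points along the fingers, z is the direction in which the jaws open and shut, and the axes are right-handed (so a half turn about y gives the same grasp; the last joint's range is limited). The gripper opens to 85 mm and grips with 20 to 120 N. Pads are 22 mm wide; open, the fingers measure 114 mm over their backs; the gripper's body (76 mm by 85 mm) begins 54 mm behind the grasp point. The pads swing forward as they close: fully open they stand 13 mm farther back than shut.
Start: joints at [-1.448, 0.527, 1.433, -0, 1.181, -0.178], TCP at [0.186, -0.597, 0.231] pointing down, gripper open.
Joint ranges: [-3.08, 3.08], [-0.75, 2.2], [0.22, 2.44], [-1.43, 4.57], [0, 2.65], [-2.85, 2.85]. Speed limits (rad/s): [2.79, 2.79, 3.14, 3.14, 3.14, 3.14].

### API

Orientations are given as a unit quaternion [x, y, z, w].
In Python, from station import sense, snapshot, camera_model, sign_off, grip_depth gives the robot as it stands.
- The arm moves only by the tool play_rows, never from a script. Its argument "deltas" is a list of rows, each a list of 6 numbers: the shift along the tool's x, y, z in m, then the turn, a rotation vector about the tool's x, y, z in rad. A call has 1 to 12 rows; each row is the pose to reach, as a shift and turn from the pose commanded when the call began, along the tool's axes at that moment; what a row does not reach only later rows make up. A row lasts 1/10 s, in which the tool goes at most 50 mm and 8.59 degrees, less where a joint would pass 70% of its speed; a pose out of reach is approached as far as the arm can. A call with a gripper value outside its range is refused whole. "gripper" is the finger opening in m, from 0 to 0.0854, set as the call begins (left out, the last holds). The fingers move at their own pace and stop on an object; "force" is the grip in N (left out, the last holds). Time passes only in rows, so rows that repeat a pose let the fingers close. It gives the time, the measured TCP pose, the force and the opening at its end, in the units of the state.
- sense(): the state, without advancing time (a new reading comes with each control period).
- snapshot(name): name is "scene" or "top" or "wrist"; returns the picture (480x640x3 uint8, red, green, blue); there is no depth.
- camera_model(name): a dict with "fx", "fy", "cx", "cy" (pixels), "camera_from_world" (4x4, takes a point from world to camera coordinates). Camera axes: x right, y up, looking along -z (the intrinsics and any distortion apply to the point x, -y, -z); pixel columns grow to the right and rows downward; lengths in m; the calibration is good to about 2 mm. The wrist camera is an equidistant fisheye: a pixel r from the principal point sees the ray r / f radians off the axis. A picture is of the moment at which its call begins: read the wrist's pose just before it. camera_model takes no time and is no camera call; for the wrist camera it gives the pose at the moment of the call.
- sign_off(): hands the job in, once; it reports no verdict.
The state is a dict: "t": time; "q": joint angles; "qd": joint speeds; "tau": joint torques, N m; "tcp_pos": TCP position; "tool_rot": TCP orientation; "force": force on the tool from outside, world axes, zero at the start; "ft_torque": the same for the moment, N m; "finger_gap": opening from 0.0 (shut) to 1.0 (fully open).
Only numpy, scipy, OpenCV 4.12 (cv2) and the standard library are available. Lean on these libraries where they do the work, as an engineer would, in place of code of your own. Each camera call takes 0.05 s, during which the arm holds its last target.

### The job

Lay the four timber screen props on the sorting board in order of length: the longest on the mark next to the tall post, then each next shorter one, down to the shortest at the other end by the low square plate. Each prop lies flat across the row, its middle on the centre of its cross mark and its length along the mark's long stroke.

Things in the scene. Friction and masses are not known exactly. Their poses are not given: they have to be found in the camera images.
- board: plywood sorting board fixed flat on the table, 150 mm (its x) by 420 mm (its y), 8 mm thick; origin at the centre of its underside, z up. On its top four thin black cross marks stand in a row along its y, 85 mm apart. It never moves during the job
- tall_post: dark turned wooden post, 24 mm thick and 60 mm tall, fixed upright on the board at one of the two ends of the row, 62 mm beyond the last mark; origin at the centre of its foot, on the board's top. At the other end of the row is only a low square dark wooden plate (34 mm wide, 8 mm high) in its place
- mark_1 (a point): centre of cross mark 1 on the board's top face (8 mm above the table), axes as the board's; the marks are numbered along the board's +y (away to the robot's left), the first; its long stroke runs along the board's x, 4 mm wide and 140 mm long
- mark_2 (a point): centre of cross mark 2 on the board's top face (8 mm above the table), axes as the board's; the marks are numbered along the board's +y (away to the robot's left), the second; its long stroke runs along the board's x, 4 mm wide and 140 mm long
- mark_3 (a point): centre of cross mark 3 on the board's top face (8 mm above the table), axes as the board's; the marks are numbered along the board's +y (away to the robot's left), the third; its long stroke runs along the board's x, 4 mm wide and 140 mm long
- mark_4 (a point): centre of cross mark 4 on the board's top face (8 mm above the table), axes as the board's; the marks are numbered along the board's +y (away to the robot's left), the last; its long stroke runs along the board's x, 4 mm wide and 140 mm long
- prop_60_mid (a point): the shortest of four loose timber screen props: a plain square bar 60 mm long (its x), 40 mm wide and 40 mm high, with a black rubber foot on its +x end (within the length), about 60 g; this point is its centre, 20 mm above its underside
- prop_80_mid (a point): the second shortest of four loose timber screen props: a plain square bar 80 mm long (its x), 40 mm wide and 40 mm high, with a black rubber foot on its +x end (within the length), about 80 g; this point is its centre, 20 mm above its underside
- prop_100_mid (a point): the second longest of four loose timber screen props: a plain square bar 100 mm long (its x), 40 mm wide and 40 mm high, with a black rubber foot on its +x end (within the length), about 100 g; this point is its centre, 20 mm above its underside
- prop_120_mid (a point): the longest of four loose timber screen props: a plain square bar 120 mm long (its x), 40 mm wide and 40 mm high, with a black rubber foot on its +x end (within the length), about 120 g; this point is its centre, 20 mm above its underside
Not all that is in view belongs to the job. Leave any purple look-alike of the part that bears prop_60_mid alone.

How it is judged:
At the end, for the whole second after the job is handed in: Counted from the tall post, the four marks carry the 120, 100, 80 and 60 mm prop: each prop's centre within 13 mm of its mark's centre seen from above, its length within 0.2 rad of the board's x (either way round), lying flat on the board (centre 22 to 34 mm above the table) and at rest (((horizontal distance between tall_post and mark_4 below 0.12 m and (horizontal distance between prop_60_mid and mark_1 below 0.013 m and angle between the x axis of prop_60_mid and the x axis of board, either way round below 0.2 rad and height (world z) of prop_60_mid between 0.022 and 0.034 m) and (horizontal distance between prop_80_mid and mark_2 below 0.013 m and angle between the x axis of prop_80_mid and the x axis of board, either way round below 0.2 rad and height (world z) of prop_80_mid between 0.022 and 0.034 m) and (horizontal distance between prop_100_mid and mark_3 below 0.013 m and angle between the x axis of prop_100_mid and the x axis of board, either way round below 0.2 rad and height (world z) of prop_100_mid between 0.022 and 0.034 m) and (horizontal distance between prop_120_mid and mark_4 below 0.013 m and angle between the x axis of prop_120_mid and the x axis of board, either way round below 0.2 rad and height (world z) of prop_120_mid between 0.022 and 0.034 m)) or (horizontal distance between tall_post and mark_1 below 0.12 m and (horizontal distance between prop_120_mid and mark_1 below 0.013 m and angle between the x axis of prop_120_mid and the x axis of board, either way round below 0.2 rad and height (world z) of prop_120_mid between 0.022 and 0.034 m) and (horizontal distance between prop_100_mid and mark_2 below 0.013 m and angle between the x axis of prop_100_mid and the x axis of board, either way round below 0.2 rad and height (world z) of prop_100_mid between 0.022 and 0.034 m) and (horizontal distance between prop_80_mid and mark_3 below 0.013 m and angle between the x axis of prop_80_mid and the x axis of board, either way round below 0.2 rad and height (world z) of prop_80_mid between 0.022 and 0.034 m) and (horizontal distance between prop_60_mid and mark_4 below 0.013 m and angle between the x axis of prop_60_mid and the x axis of board, either way round below 0.2 rad and height (world z) of prop_60_mid between 0.022 and 0.034 m))) and linear speed of each of prop_60, prop_80, prop_100, prop_120 below 0.01 m/s); the robot touches nothing.
It also fails if it takes over 109 s, if anything falls off the work surface, if the arm or the gripper's body presses on something with over 40 N, if the wrist force passes 120 N, or if a joint passes its speed limit or range.

## Working session

There is one attempt and no reset: what is moved stays moved. The work goes in short steps, Python scripts to look and compute and a tool call to move; the robot and the scene stay as the last step left them, time stands still between calls to the robot, and variables do not carry over. Pictures are saved under pics/ and viewed, and the job is handed in when it is done.

Besides the shell and the picture viewer there is one more tool, called after "Emit:" in YAML: its name, and indented under it one key for each argument. play_rows: Moves the arm, as the interface text tells. Its arguments: {"type":"object","properties":{"deltas":{"type":"array"},"gripper":{"type":"number"},"force":{"type":"number"}},"required":["deltas"]}

```bash
ls; mkdir -p pics
python3 - <<'E'
from station import *
import cv2
for n in("scene","top","wrist"):
    cv2.imwrite(f"pics/{n}0.png",snapshot(n)[:,:,::-1])
    m=camera_model(n);print(n,m)
print(sense(),grip_depth)
E
```

```text
pics
scene {'fx': 465.98763885887246, 'fy': 465.98763885887246, 'cx': 321.01865907332234, 'cy': 244.02381271806357, 'camera_from_world': array([[-0.87140357, -0.49025798, -0.01740483,  0.52567303],
       [ 0.30780794, -0.57404699,  0.758765  , -0.16926192],
       [-0.38198179,  0.65583319,  0.6511319 , -0.84296365],
       [ 0.        ,  0.        ,  0.        ,  1.        ]])}
top {'fx': 565.936955247241, 'fy': 565.936955247241, 'cx': 328.092144807123, 'cy': 245.63575163388808, 'camera_from_world': array([[ 3.99166449e-04, -9.99963124e-01, -8.57849004e-03,
         7.58190222e-02],
       [ 9.89720144e-01, -8.31821995e-04,  1.43015192e-01,
        -5.85272406e-01],
       [-1.43017054e-01, -8.54739126e-03,  9.89683315e-01,
        -1.49031775e+00],
       [ 0.00000000e+00,  0.00000000e+00,  0.00000000e+00,
         1.00000000e+00]])}
wrist {'fx': 371.64829954431775, 'fy': 371.64829954431775, 'cx': 318.7862192706777, 'cy': 241.88434263711522, 'camera_from_world': array([[ 0.2975144 , -0.95471443, -0.00235299, -0.62355608],
       [ 0.90552205,  0.28296398, -0.31616641,  0.04170699],
       [ 0.30251444,  0.09193337,  0.94870083, -0.38268704],
       [ 0.        ,  0.        ,  0.        ,  1.        ]])}
{'t': 0.15, 'q': array([-1.44751341e+00,  5.28312904e-01,  1.43363214e+00,  1.01534267e-05,
        1.18141949e+00, -1.78522475e-01]), 'qd': array([-6.78720789e-06, -2.22444813e-03, -5.19533641e-03, -1.03848895e-03,
       -1.72420323e-03,  1.27083641e-03]), 'tau': array([-8.15917224e-05, -4.42745662e+01, -1.78276366e+01, -2.66482803e-04,
        5.63755719e-03, -2.34345578e-06]), 'tcp_pos': array([ 0.18572423, -0.59617254,  0.2305137 ]), 'tool_rot': array([-0.1062778 ,  0.69969712, -0.69844487,  0.10631904]), 'force': array([-0.28251786, -0.65697111,  0.27176495]), 'ft_torque': array([ 0.03920367,  0.00153648, -0.0425098 ]), 'finger_gap': 1.00483642879626} 0.0187
```

View pics/top0.png

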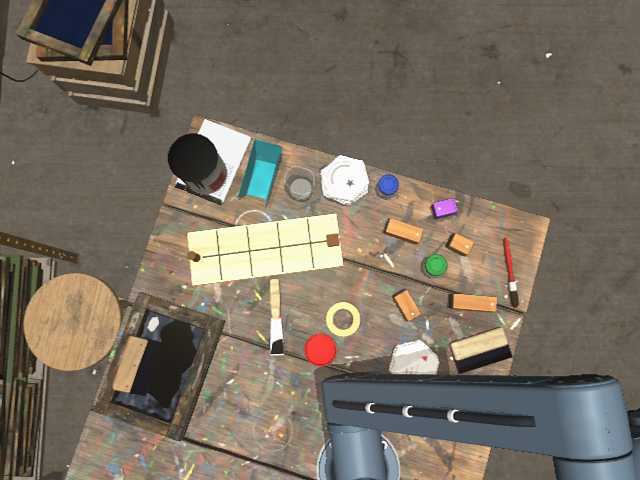

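View pics/scene0.png

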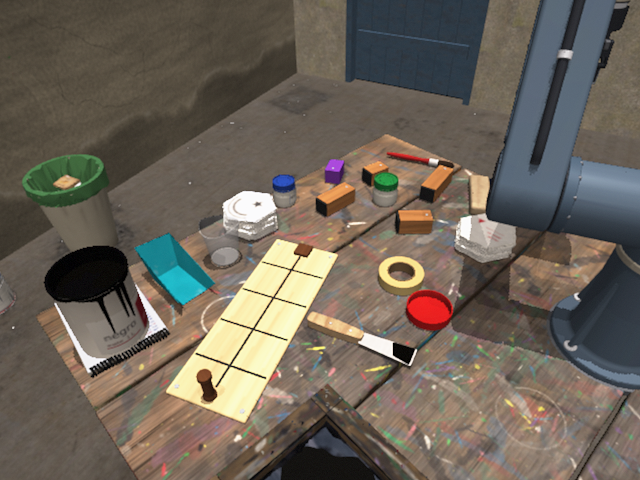

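View pics/wrist0.png

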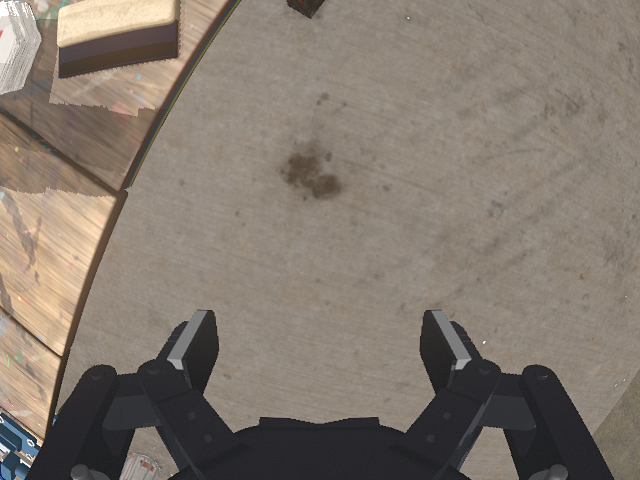

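Top view: the board spans (188–343, 215–285). The tall post is at its left end (194,257), so at the +y end by mark_4, and the low plate is at (333,240). The orange bars are at (404,231), (461,244), (406,305) and (473,302). The purple look-alike is at (445,208). Next I'll enlarge these areas.

Run:
```python
import cv2
im=cv2.imread("pics/top0.png")
cv2.imwrite("pics/c1.png",cv2.resize(im[190:325,370:530],None,fx=5,fy=4.4,interpolation=cv2.INTER_CUBIC)[:594])
cv2.imwrite("pics/c1.png",cv2.resize(im[195:320,375:535],None,fx=4.8,fy=4.8,interpolation=cv2.INTER_CUBIC))
cv2.imwrite("pics/c2.png",cv2.resize(im[205:295,180:350],None,fx=4.5,fy=4.5,interpolation=cv2.INTER_CUBIC))
```

```text
(no output)
```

View pics/c1.png

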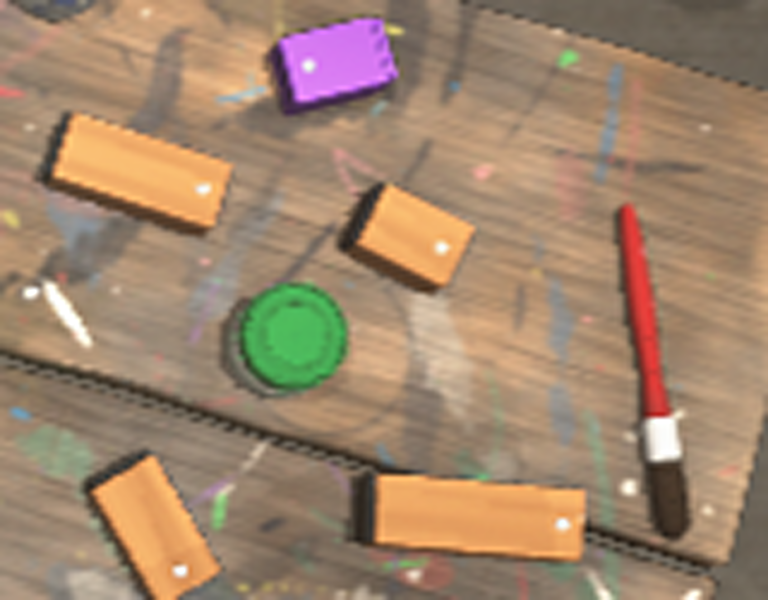

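View pics/c2.png

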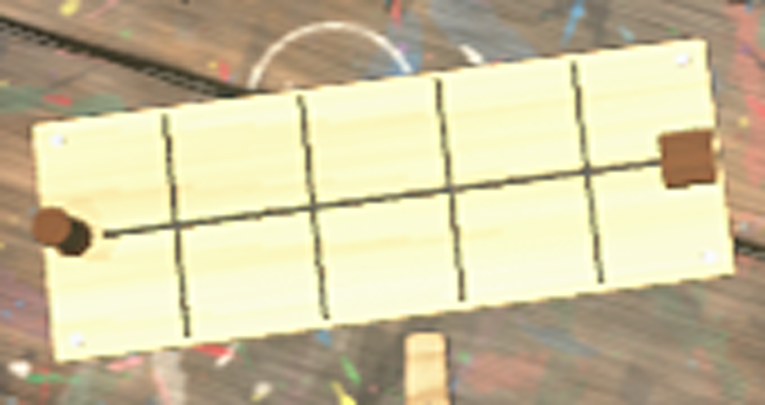

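```bash
cat > h.py <<'E'
import numpy as np, cv2
from station import *
from scipy.spatial.transform import Rotation as R
def ray(n,px,M=None,wrist=False):
    m=M or camera_model(n); T=m["camera_from_world"]; 
    u=(np.asarray(px,float)-[m["cx"],m["cy"]])/m["fx"]
    if n=="wrist":
        r=np.linalg.norm(u); d=np.array([*(u/max(r,1e-9)*np.sin(r)),np.cos(r)])
    else: d=np.array([*u,1.])
    d=d*[1,-1,-1]
    return -T[:3,:3].T@T[:3,3], T[:3,:3].T@d
def onz(n,px,z,M=None):
    o,d=ray(n,px,M); return (o+d*(z-o[2])/d[2])[:2]
def proj(n,P,M=None):
    m=M or camera_model(n);T=m["camera_from_world"]; p=T[:3,:3]@np.asarray(P,float)+T[:3,3]; p=p*[1,-1,-1]
    if n=="wrist":
        r=np.hypot(*p[:2]); a=np.arctan2(r,p[2]); u=p[:2]/max(r,1e-9)*a
    else: u=p[:2]/p[2]
    return u*m["fx"]+[m["cx"],m["cy"]]
def goto(x,y,z,yaw):
    """delta row: tool down, jaw (tool z) axis at world angle yaw (mod pi chosen nearest)"""
    s=sense(); R0=R.from_quat(s["tool_rot"]); p=s["tcp_pos"]
    best=None
    for k in(0,np.pi):
        a=yaw+k; zt=np.array([np.cos(a),np.sin(a),0]); yt=np.array([0,0,-1.]); xt=np.cross(yt,zt)
        Rt=R.from_matrix(np.c_[xt,yt,zt]); rv=(R0.inv()*Rt).as_rotvec()
        if best is None or np.linalg.norm(rv)<np.linalg.norm(best): best=rv
    d=R0.inv().apply(np.array([x,y,z])-p)
    print("t",round(s["t"],2),"tcp",p.round(4),"q6",s["q"][5].round(2),"gap",round(s["finger_gap"]*85.4,1),"delta",[*d.round(4),*best.round(3)],"rows>=",max(np.linalg.norm(d)/.05,np.degrees(np.linalg.norm(best))/8.59).round(1))
E
python3 - <<'E'
from h import *
im=cv2.imread("pics/top0.png"); hsv=cv2.cvtColor(im,cv2.COLOR_BGR2HSV)
L={'120':(473,302),'100':(404,231),'80':(406,305),'60':(461,244)}
big=cv2.resize(im,None,fx=4,fy=4,interpolation=cv2.INTER_CUBIC);hb=cv2.cvtColor(big,cv2.COLOR_BGR2HSV)
for k,c in L.items():
    x,y=[int(4*v) for v in c]; print(k,hb[y,x])
    m=cv2.inRange(hb,(5,120,185),(22,255,255)); n,lab=cv2.connectedComponents(m)
    mm=(lab==lab[y,x]).astype(np.uint8)
    cs,_=cv2.findContours(mm,0,1); q=cv2.boxPoints(cv2.minAreaRect(max(cs,key=cv2.contourArea)))
    q=(q+.5)/4-.5
    w=np.array([onz("top",p,.04) for p in q]); e=np.roll(w,-1,0)-w
    print(q.round(1).tolist()); print(w.round(4).tolist(), np.linalg.norm(e,axis=1).round(4),np.degrees(np.arctan2(e[:,1],e[:,0])).round(1))
off=np.array([180,205]);mk=[(588,171),(451,189),(313,207),(177,226)]
W=np.array([onz("top",np.array(p)/4.5+off,.008) for p in mk]);print(W.round(4),np.linalg.norm(np.diff(W,axis=0),axis=1))
d=W[3]-W[0];print("yaw board",np.degrees(np.arctan2(d[1],d[0]))-90)
s=sense();print(R.from_quat(s["tool_rot"]).as_matrix().round(3))
E
```

```text
120 [ 15 148 238]
[[452.20001220703125, 307.70001220703125], [453.5, 292.8999938964844], [496.8999938964844, 296.5], [495.70001220703125, 311.3999938964844]]
[[0.4181, -0.2552], [0.4575, -0.2598], [0.4479, -0.3753], [0.4085, -0.3704]] [0.0397 0.1159 0.0396 0.1155] [ -6.5 -94.8 172.8  85.2]
100 [ 17 137 249]
[[385.3999938964844, 231.3000030517578], [389.79998779296875, 217.60000610351562], [423.29998779296875, 228.5], [418.8999938964844, 242.1999969482422]]
[[0.6249, -0.0801], [0.6628, -0.0927], [0.6326, -0.1834], [0.5949, -0.1705]] [0.0399 0.0956 0.0398 0.0953] [ -18.5 -108.4  161.1   71.6]
80 [ 15 146 238]
[[393.70001220703125, 296.70001220703125], [406.5, 289.20001220703125], [420.8999938964844, 313.5], [408.1000061035156, 321.0]]
[[0.4474, -0.0999], [0.4676, -0.1345], [0.4029, -0.1714], [0.383, -0.137]] [0.0401 0.0745 0.0398 0.0743] [ -59.7 -150.3  120.1   29.9]
60 [ 15 147 240]
[[449.0, 245.1999969482422], [455.29998779296875, 232.60000610351562], [473.70001220703125, 241.8000030517578], [467.3999938964844, 254.39999389648438]]
[[0.5866, -0.2516], [0.6212, -0.2698], [0.5959, -0.3187], [0.5615, -0.3005]] [0.039  0.0551 0.0389 0.0549] [ -27.7 -117.3  152.1   62.8]
[[0.5977 0.1243]
 [0.5866 0.2086]
 [0.5754 0.2935]
 [0.5637 0.377 ]] [0.08505733 0.08557375 0.08432474]
yaw board 7.658422693291385
[[-0.955 -0.     0.297]
 [-0.297  0.002 -0.955]
 [-0.    -1.    -0.002]]
```

Bright orange top lengths are 116, 95.5, 74.4 and 55 mm, each plus a ~5 mm foot. That makes (473,302)=120, (404,231)=100, (406,305)=80 and (461,244)=60. The purple bar at (445,208) is the look-alike, so I leave it. The c1 crop confirms this. The post is by mark_4, so mark_4←120, mark_3←100, mark_2←80 and mark_1←60.

```bash
cat > g.py <<'E'
import sys; from h import *
x,y,z,a=map(float,sys.argv[1:5]); goto(x,y,z,np.radians(a)); print("F",sense()["force"].round(1))
E
python3 g.py .433 -.313 .12 -4.8
```

```text
t 0.15 tcp [ 0.1857 -0.5962  0.2305] q6 -0.18 gap 85.8 delta [np.float64(-0.3202), np.float64(0.111), np.float64(-0.1967), np.float64(0.001), np.float64(-1.185), np.float64(-0.001)] rows>= 7.9
F [-0.3 -0.7  0.3]
```

Emit:
play_rows:
  deltas:
    - [-0.32,0.05,-0.197,0,-1.185,0]
    - [-0.32,0.05,-0.197,0,-1.185,0]
    - [-0.32,0.05,-0.197,0,-1.185,0]
    - [-0.32,0.05,-0.197,0,-1.185,0]
    - [-0.32,0.05,-0.197,0,-1.185,0]
    - [-0.32,0.05,-0.197,0,-1.185,0]
    - [-0.32,0.05,-0.197,0,-1.185,0]
    - [-0.32,0.05,-0.197,0,-1.185,0]
    - [-0.32,0.111,-0.197,0,-1.185,0]
    - [-0.32,0.111,-0.197,0,-1.185,0]
    - [-0.32,0.111,-0.197,0,-1.185,0]
  gripper: 0.065
  force: 60

```text
t: 1.25
tcp_pos: [0.4314, -0.3122, 0.1184]
tool_rot: [-0.479, 0.523, -0.518, 0.478]
force: [-0.1, 1.0, 0.7]
finger_gap: 0.761
```

```bash
python3 g.py .433 -.313 .006 -4.8
python3 - <<'E'
from h import *
cv2.imwrite("pics/w1.png",snapshot("wrist")[:,:,::-1])
print([proj("wrist",[.4332+a*.06*.084-b*.02*.9965,-.313+a*.06*.9965+b*.02*.084,.04]).round(0).tolist() for a,b in((1,1),(1,-1),(-1,-1),(-1,1))])
E
```

```text
t 1.25 tcp [ 0.4314 -0.3122  0.1184] q6 -0.75 gap 65.0 delta [np.float64(0.0011), np.float64(0.1124), np.float64(0.0022), np.float64(0.004), np.float64(-0.0), np.float64(-0.004)] rows>= 2.2
F [-0.1  1.   0.7]
[[287.0, 158.0], [354.0, 158.0], [349.0, 331.0], [292.0, 331.0]]
```

View pics/w1.png

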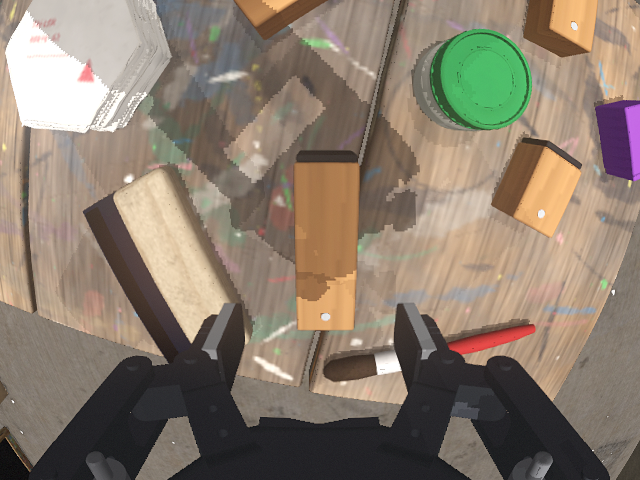

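The wrist picture shows the 120 prop at (295–357,151) to (298–354,330), between the fingers. That is within ~3 mm of the top-camera prediction. The scrubber at the left and the jar at (480,80) are clear of the grasp. I'll descend.

Emit:
play_rows:
  deltas:
    - [0,0.04,0.0027,0.004,0,-0.004]
    - [0,0.08,0.0027,0.004,0,-0.004]
    - [0,0.1,0.0027,0.004,0,-0.004]
    - [0,0.112,0.0027,0.004,0,-0.004]
    - [0,0.112,0.0027,0.004,0,-0.004]

```text
t: 1.8
tcp_pos: [0.4353, -0.3147, 0.0082]
tool_rot: [0.478, -0.519, 0.523, -0.478]
force: [0.6, -0.4, 0.9]
finger_gap: 0.763
```

Emit:
play_rows:
  deltas:
    - [0,0,0,0,0,0]
    - [0,0,0,0,0,0]
    - [0,0,0,0,0,0]
    - [0,0,0,0,0,0]
    - [0,0,0,0,0,0]
    - [0,0,0,0,0,0]
  gripper: 0.0
  force: 50

```text
t: 2.4
tcp_pos: [0.4364, -0.315, 0.0101]
tool_rot: [0.479, -0.517, 0.524, -0.478]
force: [-0.6, -1.3, 6.5]
finger_gap: 0.459
```

Emit:
play_rows:
  deltas:
    - [0,-0.04,0,0,0,0]
    - [0,-0.09,0,0,0,0]
    - [0,-0.13,0,0,0,0]
    - [0,-0.13,0,0,0,0]

```text
t: 2.8
tcp_pos: [0.4378, -0.3158, 0.1441]
tool_rot: [0.479, -0.514, 0.527, -0.479]
force: [0.7, -0.8, -1.5]
finger_gap: 0.466
```

```bash
python3 g.py .5637 .377 .13 -82.3
python3 - <<'E'
from h import *
cv2.imwrite("pics/w2.png",snapshot("wrist")[:,:,::-1])
E
```

```text
t 2.8 tcp [ 0.4378 -0.3158  0.1441] q6 -0.75 gap 39.8 delta [np.float64(-0.7011), np.float64(0.0062), np.float64(0.0675), np.float64(-0.02), np.float64(1.353), np.float64(0.002)] rows>= 14.1
F [ 0.7 -0.8 -1.5]
```

View pics/w2.png

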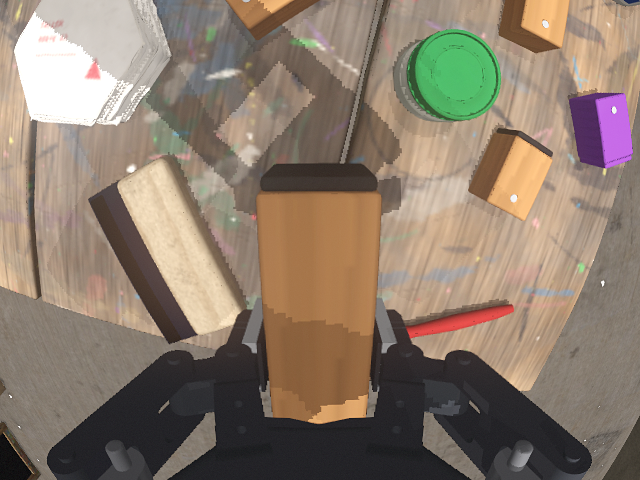

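Grip holds at 39.8 mm and the prop hangs straight (foot at (318,177)). I'll carry it to mark_4.

```bash
python3 g.py .5612 .3767 .13 -82.3
```

```text
t 2.85 tcp [ 0.4365 -0.3145  0.1416] q6 -0.75 gap 39.1 delta [np.float64(-0.6993), np.float64(0.0059), np.float64(0.0664), np.float64(-0.014), np.float64(1.353), np.float64(0.001)] rows>= 14.1
F [-0.7  0.1 -0.9]
```

Emit:
play_rows:
  deltas:
    - [-0.701,0.006,0.065,-0.02,1.353,0.002]
    - [-0.701,0.006,0.065,-0.02,1.353,0.002]
    - [-0.701,0.006,0.065,-0.02,1.353,0.002]
    - [-0.701,0.006,0.065,-0.02,1.353,0.002]
    - [-0.701,0.006,0.065,-0.02,1.353,0.002]
    - [-0.701,0.006,0.065,-0.02,1.353,0.002]
    - [-0.701,0.006,0.065,-0.02,1.353,0.002]
    - [-0.701,0.006,0.065,-0.02,1.353,0.002]
    - [-0.701,0.006,0.065,-0.02,1.353,0.002]
    - [-0.701,0.006,0.065,-0.02,1.353,0.002]
    - [-0.701,0.006,0.065,-0.02,1.353,0.002]
    - [-0.701,0.006,0.065,-0.02,1.353,0.002]

```text
t: 4.05
tcp_pos: [0.5311, 0.2304, 0.1298]
tool_rot: [-0.051, 0.709, -0.702, 0.043]
force: [0.2, 0.4, -1.5]
finger_gap: 0.458
```

```bash
python3 g.py .5612 .3767 .08 -82.3
```

```text
t 4.05 tcp [0.5311 0.2304 0.1298] q6 1.64 gap 39.1 delta [np.float64(-0.0498), np.float64(0.0507), np.float64(-0.1405), np.float64(0.01), np.float64(-0.001), np.float64(0.011)] rows>= 3.1
F [ 0.2  0.4 -1.5]
```

Emit:
play_rows:
  deltas:
    - [-0.045,0.0,-0.12,0.01,0,0.01]
    - [-0.045,0.0,-0.12,0.01,0,0.01]
    - [-0.045,0.03,-0.12,0.01,0,0.01]
    - [-0.045,0.05,-0.12,0.01,0,0.01]
    - [-0.045,0.05,-0.12,0.01,0,0.01]
    - [-0.045,0.05,-0.12,0.01,0,0.01]

```text
t: 4.65
tcp_pos: [0.5592, 0.3533, 0.0808]
tool_rot: [0.048, -0.705, 0.706, -0.047]
force: [-0.4, 0.0, -1.0]
finger_gap: 0.461
```

```bash
python3 g.py .5612 .3767 .02 -82.3
python3 - <<'E'
from h import *
cv2.imwrite("pics/w3.png",snapshot("wrist")[:,:,::-1])
for m in ([.5637,.377],[.5754,.2935]):
    print(proj("wrist",[*m,.008]).round(0))
E
python3 g.py .5612 .3767 .02 -82.3
```

```text
t 4.65 tcp [0.5592 0.3533 0.0808] q6 1.83 gap 39.4 delta [np.float64(-0.0052), np.float64(0.0608), np.float64(-0.0229), np.float64(-0.0), np.float64(-0.001), np.float64(0.001)] rows>= 1.3
F [-0.4  0.  -1. ]
[283. 245.]
[416. 245.]
t 4.7 tcp [0.5603 0.3534 0.0822] q6 1.83 gap 39.2 delta [np.float64(-0.0038), np.float64(0.0622), np.float64(-0.023), np.float64(0.0), np.float64(-0.001), np.float64(-0.002)] rows>= 1.3
F [ 0.9 -0.6 -1.1]
```

View pics/w3.png

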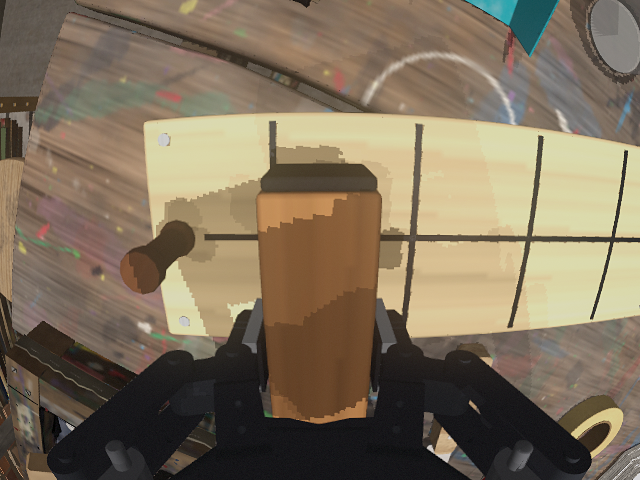

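Mark_4's long stroke shows at (273,130), left of the prop, and the post is further left at (160,255). I still have to shift 23 mm toward the post, then lower.

Emit:
play_rows:
  deltas:
    - [-0.004,0,-0.023,0,0,0]
    - [-0.004,0.01,-0.023,0,0,0]
    - [-0.004,0.035,-0.023,0,0,0]
    - [-0.004,0.05,-0.023,0,0,0]
    - [-0.004,0.055,-0.023,0,0,0]
    - [-0.004,0.055,-0.023,0,0,0]

```text
t: 5.3
tcp_pos: [0.5613, 0.3766, 0.0268]
tool_rot: [-0.047, 0.706, -0.705, 0.047]
force: [-0.3, 0.7, -1.8]
finger_gap: 0.463
```

```bash
python3 g.py .5612 .3767 .02 -82.3
```

```text
t 5.3 tcp [0.5613 0.3766 0.0268] q6 1.86 gap 39.6 delta [np.float64(0.0001), np.float64(0.0068), np.float64(-0.0002), np.float64(0.0), np.float64(-0.002), np.float64(-0.001)] rows>= 0.1
F [-0.3  0.7 -1.8]
```

Emit:
play_rows:
  deltas:
    - [0,0.004,0,0,0,0]
    - [0,0.0075,0,0,0,0]
    - [0,0.0085,0,0,0,0]
    - [0,0.0085,0,0,0,0]

```text
t: 5.7
tcp_pos: [0.5618, 0.3776, 0.0193]
tool_rot: [-0.046, 0.706, -0.705, 0.048]
force: [0.3, 0.4, -0.7]
finger_gap: 0.457
```

```bash
python3 g.py .5612 .3767 .02 -82.3
```

```text
t 5.7 tcp [0.5618 0.3776 0.0193] q6 1.86 gap 39.1 delta [np.float64(0.0007), np.float64(-0.0007), np.float64(0.0008), np.float64(0.001), np.float64(-0.001), np.float64(-0.003)] rows>= 0.0
F [ 0.3  0.4 -0.7]
```

Emit:
play_rows:
  deltas:
    - [0,0.0005,0,0,0,0]
    - [0,0.0005,0,0,0,0]
    - [0,0.0005,0,0,0,0]
    - [0,0.0005,0,0,0,0]
    - [0,-0.03,0,0,0,0]
    - [0,-0.07,0,0,0,0]
    - [0,-0.11,0,0,0,0]
    - [0,-0.11,0,0,0,0]
  gripper: 0.06

```text
t: 6.5
tcp_pos: [0.5656, 0.3794, 0.136]
tool_rot: [-0.042, 0.708, -0.703, 0.053]
force: [1.9, 0.9, 0.3]
finger_gap: 0.698
```

```bash
python3 g.py .6295 -.1294 .15 -18.4;python3 - <<'E'
from h import *
im=snapshot("top")[:,:,::-1]
cv2.imwrite("pics/t2.png",im)
cv2.imwrite("pics/t2c.png",cv2.resize(im[205:295,180:350],None,fx=4.5,fy=4.5,interpolation=cv2.INTER_CUBIC))
E
```

```text
t 6.5 tcp [0.5656 0.3794 0.136 ] q6 1.86 gap 59.6 delta [np.float64(0.0044), np.float64(-0.0165), np.float64(0.5128), np.float64(-0.005), np.float64(-1.116), np.float64(-0.017)] rows>= 10.3
F [1.9 0.9 0.3]
```

View pics/t2.png

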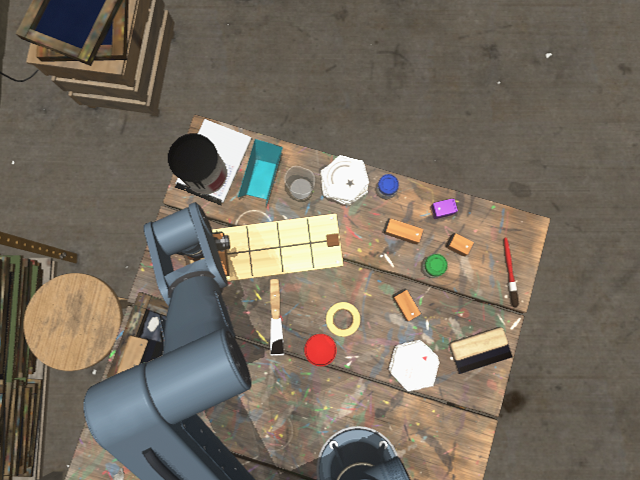

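The arm hides the placed prop. The other props haven't moved. Now the 100.

Emit:
play_rows:
  deltas:
    - [0.004,-0.016,0.513,-0.005,-1.116,-0.017]
    - [0.004,-0.016,0.513,-0.005,-1.116,-0.017]
    - [0.004,-0.016,0.513,-0.005,-1.116,-0.017]
    - [0.004,-0.016,0.513,-0.005,-1.116,-0.017]
    - [0.004,-0.016,0.513,-0.005,-1.116,-0.017]
    - [0.004,-0.016,0.513,-0.005,-1.116,-0.017]
    - [0.004,-0.016,0.513,-0.005,-1.116,-0.017]
    - [0.004,-0.016,0.513,-0.005,-1.116,-0.017]
    - [0.004,-0.016,0.513,-0.005,-1.116,-0.017]
    - [0.004,-0.016,0.513,-0.005,-1.116,-0.017]
    - [0.004,-0.016,0.513,-0.005,-1.116,-0.017]
    - [0.004,-0.016,0.513,-0.005,-1.116,-0.017]

```text
t: 7.75
tcp_pos: [0.6258, -0.1362, 0.1433]
tool_rot: [-0.417, 0.576, -0.574, 0.407]
force: [-1.1, 0.1, 0.9]
finger_gap: 0.707
```

Emit:
play_rows:
  deltas:
    - [0,0,0,0,0,0]
    - [0,0,0,0,0,0]

```text
t: 7.95
tcp_pos: [0.6248, -0.13, 0.1436]
tool_rot: [-0.419, 0.575, -0.571, 0.409]
force: [0.0, 0.4, -0.3]
finger_gap: 0.703
```

```bash
python3 g.py .6295 -.1294 .05 -18.4;python3 - <<'E'
from h import *
im=snapshot("top")[:,:,::-1]
cv2.imwrite("pics/t3.png",im)
cv2.imwrite("pics/t3c.png",cv2.resize(im[205:295,180:350],None,fx=4.5,fy=4.5,interpolation=cv2.INTER_CUBIC))
cv2.imwrite("pics/w4.png",snapshot("wrist")[:,:,::-1])
a=np.radians(71.6);f=np.array([np.cos(a),np.sin(a)]);n=np.array([-f[1],f[0]])
c=np.array([.6295,-.1294])
print([proj("wrist",[*(c+s*.05*f+t*.02*n),.04]).round(0).tolist() for s,t in((1,1),(1,-1),(-1,-1),(-1,1))])
E
```

```text
t 7.95 tcp [ 0.6248 -0.13    0.1436] q6 -0.05 gap 60.1 delta [np.float64(-0.0029), np.float64(0.0935), np.float64(0.0055), np.float64(0.013), np.float64(0.001), np.float64(0.009)] rows>= 1.9
F [ 0.   0.4 -0.3]
[[297.0, 166.0], [357.0, 166.0], [352.0, 300.0], [299.0, 300.0]]
```

View pics/t3c.png

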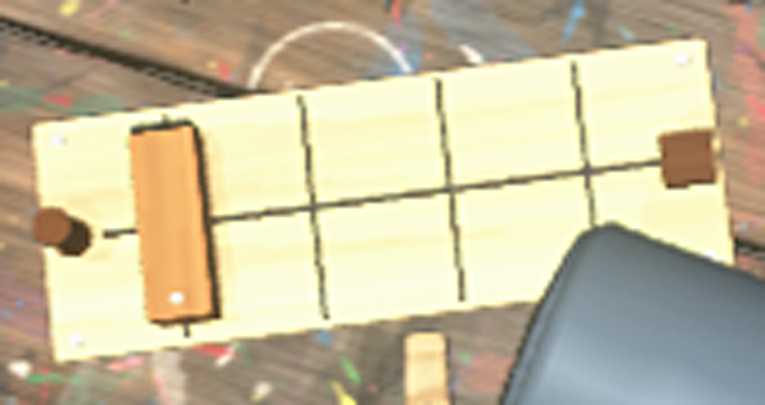

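View pics/w4.png

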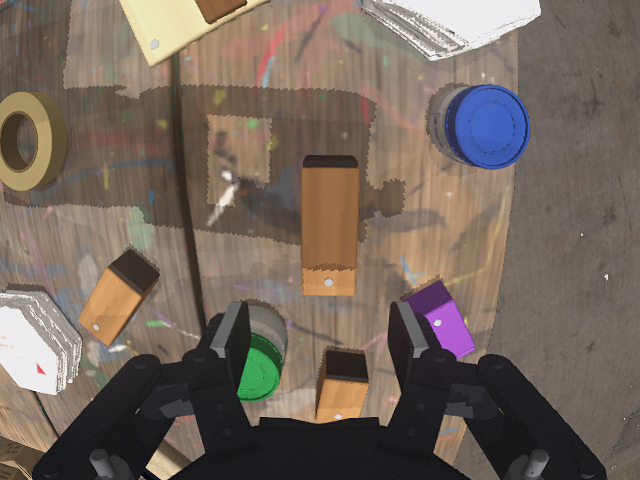

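The top crop shows the 120 on mark_4, visually centred. Now to measure it.

```bash
cat > chk.py <<'E'
import sys; from h import *
def chk(file,c,L,zt,mark=None,byaw=7.66):
    im=cv2.imread(file);big=cv2.resize(im,None,fx=4,fy=4,interpolation=cv2.INTER_CUBIC);hb=cv2.cvtColor(big,cv2.COLOR_BGR2HSV)
    m=cv2.inRange(hb,(5,120,185),(22,255,255)); n,lab=cv2.connectedComponents(m)
    mm=(lab==lab[4*c[1],4*c[0]]).astype(np.uint8); cs,_=cv2.findContours(mm,0,1)
    q=(cv2.boxPoints(cv2.minAreaRect(max(cs,key=cv2.contourArea)))+.5)/4-.5
    w=np.array([onz("top",p,zt) for p in q]); e=np.roll(w,-1,0)-w; l=np.linalg.norm(e,axis=1)
    i=np.argmax(l); a=np.degrees(np.arctan2(e[i,1],e[i,0])); ce=w.mean(0)
    print(L,"orange centre",ce.round(4),"sizes",l[:2].round(4),"axis deg",(a%180).round(1))
    return ce
E
python3 - <<'E'
from chk import *
c=chk("pics/t3.png",(219,253),120,.048)
f=np.radians(7.66);print("err x,y board", R.from_rotvec([0,0,-f]).apply([*(c-[.5637,.377]),0]).round(4), "(+~0.0024 x for foot)")
E
```

```text
120 orange centre [0.5615 0.3746] sizes [0.0405 0.1147] axis deg 7.5
err x,y board [-0.0025 -0.0021  0.    ] (+~0.0024 x for foot)
```

The 120 sits within ~2 mm and 0.2° of mark_4. I'll descend onto the 100, which the wrist picture shows at (302–357,156–296), between the fingers.

Emit:
play_rows:
  deltas:
    - [-0.003,0.03,0.0055,0.013,0,0.009]
    - [-0.003,0.07,0.0055,0.013,0,0.009]
    - [-0.003,0.11,0.0055,0.013,0,0.009]
    - [-0.003,0.13,0.0055,0.013,0,0.009]
    - [-0.003,0.135,0.0055,0.013,0,0.009]
    - [-0.003,0.135,0.0055,0.013,0,0.009]

```text
t: 8.65
tcp_pos: [0.63, -0.13, 0.0091]
tool_rot: [0.414, -0.573, 0.574, -0.414]
force: [-0.7, 0.2, 0.3]
finger_gap: 0.704
```

```bash
python3 g.py .6295 -.1294 .008 -18.4
```

```text
t 8.65 tcp [ 0.63   -0.13    0.0091] q6 -0.06 gap 60.1 delta [np.float64(-0.0004), np.float64(0.0011), np.float64(-0.0007), np.float64(-0.001), np.float64(0.002), np.float64(0.0)] rows>= 0.0
F [-0.7  0.2  0.3]
```

Emit:
play_rows:
  deltas:
    - [0,0,0,0,0,0]
    - [0,0,0,0,0,0]
    - [0,0,0,0,0,0]
    - [0,0,0,0,0,0]
    - [0,0,0,0,0,0]
  gripper: 0.0

```text
t: 9.15
tcp_pos: [0.6318, -0.1315, 0.0116]
tool_rot: [0.412, -0.572, 0.575, -0.415]
force: [0.7, 0.7, 6.9]
finger_gap: 0.459
```

Emit:
play_rows:
  deltas:
    - [0,-0.03,0,0,0,0]
    - [0,-0.08,0,0,0,0]
    - [0,-0.12,0,0,0,0]
    - [0,-0.12,0,0,0,0]
    - [0,-0.12,0,0,0,0]

```text
t: 9.65
tcp_pos: [0.6303, -0.1313, 0.131]
tool_rot: [0.413, -0.572, 0.575, -0.415]
force: [-1.3, 0.5, -1.3]
finger_gap: 0.459
```

```bash
python3 g.py .5754 .2935 .12 -82.3
```

```text
t 9.65 tcp [ 0.6303 -0.1313  0.131 ] q6 -0.06 gap 39.2 delta [np.float64(-0.3858), np.float64(0.0099), np.float64(-0.1862), np.float64(-0.005), np.float64(1.115), np.float64(-0.002)] rows>= 8.6
F [-1.3  0.5 -1.3]
```

Emit:
play_rows:
  deltas:
    - [-0.387,0.01,-0.187,-0.005,1.115,-0.002]
    - [-0.387,0.01,-0.187,-0.005,1.115,-0.002]
    - [-0.387,0.01,-0.187,-0.005,1.115,-0.002]
    - [-0.387,0.01,-0.187,-0.005,1.115,-0.002]
    - [-0.387,0.01,-0.187,-0.005,1.115,-0.002]
    - [-0.387,0.01,-0.187,-0.005,1.115,-0.002]
    - [-0.387,0.01,-0.187,-0.005,1.115,-0.002]
    - [-0.387,0.01,-0.187,-0.005,1.115,-0.002]
    - [-0.387,0.01,-0.187,-0.005,1.115,-0.002]
    - [-0.387,0.01,-0.187,-0.005,1.115,-0.002]
    - [-0.387,0.01,-0.187,-0.005,1.115,-0.002]
    - [-0.387,0.01,-0.187,-0.005,1.115,-0.002]

```text
t: 10.85
tcp_pos: [0.5739, 0.2938, 0.1176]
tool_rot: [-0.049, 0.706, -0.705, 0.046]
force: [0.7, -0.2, -0.7]
finger_gap: 0.462
```

```bash
python3 g.py .574 .295 .03 -82.3
```

```text
t 10.85 tcp [0.5739 0.2938 0.1176] q6 1.74 gap 39.5 delta [np.float64(-0.0007), np.float64(0.0876), np.float64(-0.0011), np.float64(0.001), np.float64(-0.0), np.float64(0.005)] rows>= 1.8
F [ 0.7 -0.2 -0.7]
```

Emit:
play_rows:
  deltas:
    - [0,0.03,-0.001,0,0,0.002]
    - [0,0.06,-0.001,0,0,0.002]
    - [0,0.08,-0.001,0,0,0.002]
    - [0,0.088,-0.001,0,0,0.002]
    - [0,0.088,-0.001,0,0,0.002]
    - [0,0.088,-0.001,0,0,0.002]

```text
t: 11.45
tcp_pos: [0.5754, 0.2956, 0.0318]
tool_rot: [-0.047, 0.706, -0.705, 0.048]
force: [0.0, -0.9, -0.1]
finger_gap: 0.463
```

```bash
python3 g.py .574 .295 .02 -82.3
```

```text
t 11.45 tcp [0.5754 0.2956 0.0318] q6 1.74 gap 39.5 delta [np.float64(0.0014), np.float64(0.0118), np.float64(0.0004), np.float64(0.002), np.float64(-0.001), np.float64(-0.001)] rows>= 0.2
F [ 0.  -0.9 -0.1]
```

Emit:
play_rows:
  deltas:
    - [0.001,0.005,0,0,0,0]
    - [0.001,0.01,0,0,0,0]
    - [0.001,0.012,0,0,0,0]
    - [0.001,0.012,0,0,0,0]

```text
t: 11.85
tcp_pos: [0.5734, 0.2962, 0.0198]
tool_rot: [-0.048, 0.706, -0.705, 0.048]
force: [-1.4, -0.4, 2.9]
finger_gap: 0.464
```

Emit:
play_rows:
  deltas:
    - [0,0,0,0,0,0]
    - [0,0,0,0,0,0]
    - [0,0,0,0,0,0]
    - [0,0,0,0,0,0]
    - [0,-0.03,0,0,0,0]
    - [0,-0.07,0,0,0,0]
    - [0,-0.11,0,0,0,0]
    - [0,-0.11,0,0,0,0]
    - [0,-0.11,0,0,0,0]
  gripper: 0.06

```text
t: 12.75
tcp_pos: [0.5739, 0.2962, 0.1303]
tool_rot: [-0.047, 0.706, -0.705, 0.049]
force: [-0.8, 0.6, -1.3]
finger_gap: 0.7
```

```bash
python3 g.py .4276 -.1343 .14 -60.2; python3 g.py .4276 -.1343 .14 119.8
```

```text
t 12.75 tcp [0.5739 0.2962 0.1303] q6 1.74 gap 59.7 delta [np.float64(0.2028), np.float64(-0.0111), np.float64(0.4069), np.float64(0.002), np.float64(-0.385), np.float64(-0.003)] rows>= 9.1
F [-0.8  0.6 -1.3]
t 12.75 tcp [0.5739 0.2962 0.1303] q6 1.74 gap 59.7 delta [np.float64(0.2028), np.float64(-0.0111), np.float64(0.4069), np.float64(0.002), np.float64(-0.385), np.float64(-0.003)] rows>= 9.1
F [-0.8  0.6 -1.3]
```

Emit:
play_rows:
  deltas:
    - [0.203,-0.011,0.407,0.002,-0.385,-0.003]
    - [0.203,-0.011,0.407,0.002,-0.385,-0.003]
    - [0.203,-0.011,0.407,0.002,-0.385,-0.003]
    - [0.203,-0.011,0.407,0.002,-0.385,-0.003]
    - [0.203,-0.011,0.407,0.002,-0.385,-0.003]
    - [0.203,-0.011,0.407,0.002,-0.385,-0.003]
    - [0.203,-0.011,0.407,0.002,-0.385,-0.003]
    - [0.203,-0.011,0.407,0.002,-0.385,-0.003]
    - [0.203,-0.011,0.407,0.002,-0.385,-0.003]
    - [0.203,-0.011,0.407,0.002,-0.385,-0.003]
    - [0.203,-0.011,0.407,0.002,-0.385,-0.003]
    - [0.203,-0.011,0.407,0.002,-0.385,-0.003]

```text
t: 13.95
tcp_pos: [0.4262, -0.1333, 0.1385]
tool_rot: [-0.183, 0.684, -0.683, 0.18]
force: [-0.7, 0.5, 0.5]
finger_gap: 0.699
```

Emit:
play_rows:
  deltas:
    - [0,0,0,0,0,0]

```text
t: 14.05
tcp_pos: [0.4267, -0.1328, 0.1388]
tool_rot: [-0.184, 0.683, -0.683, 0.181]
force: [-0.6, -0.5, 0.1]
finger_gap: 0.699
```

```bash
python3 g.py .4276 -.1343 .01 -60.2;python3 - <<'E'
from h import *
cv2.imwrite("pics/t5.png",snapshot("top")[:,:,::-1])
cv2.imwrite("pics/w5.png",snapshot("wrist")[:,:,::-1])
E
```

```text
t 14.05 tcp [ 0.4267 -0.1328  0.1388] q6 0.5 gap 59.7 delta [np.float64(-0.0004), np.float64(0.1288), np.float64(0.002), np.float64(0.002), np.float64(0.002), np.float64(0.003)] rows>= 2.6
F [-0.6 -0.5  0.1]
```

View pics/w5.png

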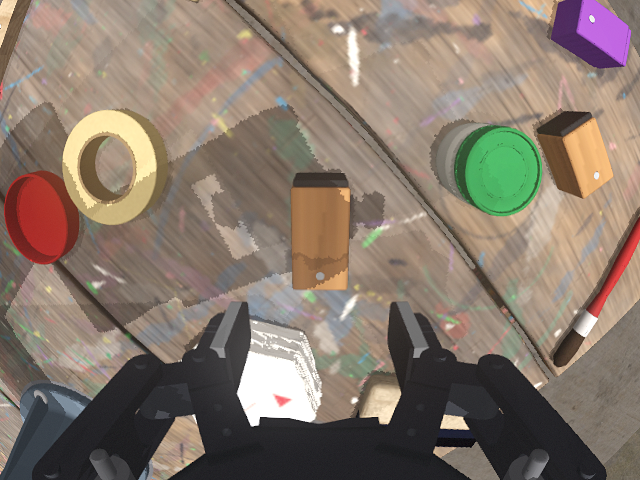

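View pics/t5.png

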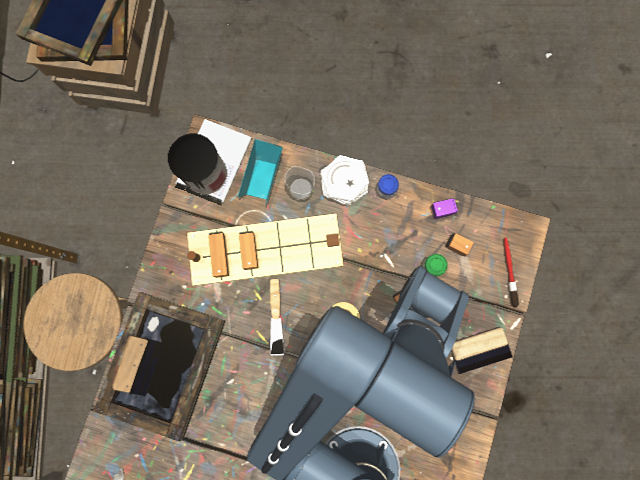

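The wrist picture shows the 80 at (292–350,173–290), between the fingers. The white stack lies ~85 mm off, so it's clear. The top view shows the 120 and 100 seated on the board.

Emit:
play_rows:
  deltas:
    - [0,0.03,0.002,0,0,0.002]
    - [0,0.07,0.002,0,0,0.002]
    - [0,0.1,0.002,0,0,0.002]
    - [0,0.12,0.002,0,0,0.002]
    - [0,0.13,0.002,0,0,0.002]
    - [0,0.13,0.002,0,0,0.002]

```text
t: 14.75
tcp_pos: [0.4274, -0.1355, 0.0084]
tool_rot: [-0.183, 0.684, -0.683, 0.182]
force: [0.6, -0.7, -0.9]
finger_gap: 0.703
```

```bash
python3 g.py .4276 -.1343 .009 -60.2
python3 - <<'E'
from chk import *
f=np.radians(7.66)
for c,L,m in(((219,253),120,[.5637,.377]),((248,250),100,[.5754,.2935])):
    c=chk("pics/t5.png",c,L,.048);print("err", R.from_rotvec([0,0,-f]).apply([*(c-m),0]).round(4))
E
```

```text
t 14.75 tcp [ 0.4274 -0.1355  0.0084] q6 0.49 gap 60.0 delta [np.float64(-0.0008), np.float64(-0.0006), np.float64(-0.0009), np.float64(0.002), np.float64(0.001), np.float64(0.002)] rows>= 0.0
F [ 0.6 -0.7 -0.9]
120 orange centre [0.5615 0.3746] sizes [0.0405 0.1147] axis deg 7.5
err [-0.0025 -0.0021  0.    ]
100 orange centre [0.5728 0.2936] sizes [0.0409 0.0945] axis deg 7.7
err [-0.0026  0.0005  0.    ]
```

Both placed props are within ~2 mm. Now I'll grip the 80.

Emit:
play_rows:
  deltas:
    - [-0.001,0,0,0,0,0]
    - [-0.001,0,0,0,0,0]
    - [-0.001,0,0,0,0,0]
    - [-0.001,0,0,0,0,0]
    - [-0.001,0,0,0,0,0]
  gripper: 0.0

```text
t: 15.25
tcp_pos: [0.4292, -0.1363, 0.0103]
tool_rot: [0.181, -0.683, 0.684, -0.182]
force: [1.4, 1.7, 6.9]
finger_gap: 0.461
```

Emit:
play_rows:
  deltas:
    - [0,-0.03,0,0,0,0]
    - [0,-0.08,0,0,0,0]
    - [0,-0.12,0,0,0,0]
    - [0,-0.12,0,0,0,0]
    - [0,-0.12,0,0,0,0]

```text
t: 15.75
tcp_pos: [0.4289, -0.1363, 0.1304]
tool_rot: [0.181, -0.683, 0.684, -0.182]
force: [-0.3, 0.4, -0.9]
finger_gap: 0.458
```

```bash
python3 g.py .5866 .2095 .12 -82.3
```

```text
t 15.75 tcp [ 0.4289 -0.1363  0.1304] q6 0.49 gap 39.1 delta [np.float64(-0.3086), np.float64(0.0101), np.float64(-0.2218), np.float64(-0.002), np.float64(0.385), np.float64(-0.001)] rows>= 7.6
F [-0.3  0.4 -0.9]
```

Emit:
play_rows:
  deltas:
    - [-0.309,0.01,-0.222,-0.002,0.385,-0.001]
    - [-0.309,0.01,-0.222,-0.002,0.385,-0.001]
    - [-0.309,0.01,-0.222,-0.002,0.385,-0.001]
    - [-0.309,0.01,-0.222,-0.002,0.385,-0.001]
    - [-0.309,0.01,-0.222,-0.002,0.385,-0.001]
    - [-0.309,0.01,-0.222,-0.002,0.385,-0.001]
    - [-0.309,0.01,-0.222,-0.002,0.385,-0.001]
    - [-0.309,0.01,-0.222,-0.002,0.385,-0.001]
    - [-0.309,0.01,-0.222,-0.002,0.385,-0.001]
    - [-0.309,0.01,-0.222,-0.002,0.385,-0.001]
    - [-0.309,0.01,-0.222,-0.002,0.385,-0.001]

```text
t: 16.85
tcp_pos: [0.5846, 0.2091, 0.1173]
tool_rot: [-0.05, 0.706, -0.705, 0.045]
force: [-0.7, -0.2, -0.6]
finger_gap: 0.457
```

```bash
python3 g.py .5866 .2095 .03 -82.3
```

```text
t 16.85 tcp [0.5846 0.2091 0.1173] q6 1.6 gap 39.0 delta [np.float64(-0.0026), np.float64(0.0873), np.float64(-0.0), np.float64(0.001), np.float64(-0.0), np.float64(0.007)] rows>= 1.7
F [-0.7 -0.2 -0.6]
```

Emit:
play_rows:
  deltas:
    - [-0.001,0.03,0,0,0,0.003]
    - [-0.001,0.06,0,0,0,0.003]
    - [-0.001,0.08,0,0,0,0.003]
    - [-0.001,0.088,0,0,0,0.003]
    - [-0.001,0.088,0,0,0,0.003]
    - [-0.001,0.088,0,0,0,0.003]

```text
t: 17.45
tcp_pos: [0.5878, 0.2097, 0.0319]
tool_rot: [-0.047, 0.706, -0.705, 0.048]
force: [0.3, -0.3, -0.7]
finger_gap: 0.461
```

```bash
python3 g.py .5866 .2095 .019 -82.3
```

```text
t 17.45 tcp [0.5878 0.2097 0.0319] q6 1.6 gap 39.3 delta [np.float64(0.0012), np.float64(0.0129), np.float64(0.0), np.float64(0.002), np.float64(-0.001), np.float64(-0.002)] rows>= 0.3
F [ 0.3 -0.3 -0.7]
```

Emit:
play_rows:
  deltas:
    - [0.001,0.005,0,0,0,0]
    - [0.001,0.01,0,0,0,0]
    - [0.001,0.0125,0,0,0,0]
    - [0.001,0.0125,0,0,0,0]

```text
t: 17.85
tcp_pos: [0.5863, 0.2104, 0.0186]
tool_rot: [-0.047, 0.706, -0.705, 0.048]
force: [-0.2, 1.0, -0.6]
finger_gap: 0.461
```

Emit:
play_rows:
  deltas:
    - [0,0,0,0,0,0]
    - [0,0,0,0,0,0]
    - [0,0,0,0,0,0]
    - [0,0,0,0,0,0]
    - [0,-0.03,0,0,0,0]
    - [0,-0.07,0,0,0,0]
    - [0,-0.12,0,0,0,0]
    - [0,-0.12,0,0,0,0]
    - [0,-0.12,0,0,0,0]
  gripper: 0.06

```text
t: 18.75
tcp_pos: [0.587, 0.2103, 0.1405]
tool_rot: [-0.046, 0.706, -0.705, 0.049]
force: [0.1, 0.3, -0.6]
finger_gap: 0.705
```

```bash
python3 g.py .5924 -.2829 .15 -27.5
```

```text
t 18.75 tcp [0.587  0.2103 0.1405] q6 1.6 gap 60.2 delta [np.float64(0.061), np.float64(-0.0107), np.float64(0.4894), np.float64(-0.001), np.float64(-0.956), np.float64(-0.005)] rows>= 9.9
F [ 0.1  0.3 -0.6]
```

Emit:
play_rows:
  deltas:
    - [0.061,-0.011,0.489,-0.001,-0.956,-0.005]
    - [0.061,-0.011,0.489,-0.001,-0.956,-0.005]
    - [0.061,-0.011,0.489,-0.001,-0.956,-0.005]
    - [0.061,-0.011,0.489,-0.001,-0.956,-0.005]
    - [0.061,-0.011,0.489,-0.001,-0.956,-0.005]
    - [0.061,-0.011,0.489,-0.001,-0.956,-0.005]
    - [0.061,-0.011,0.489,-0.001,-0.956,-0.005]
    - [0.061,-0.011,0.489,-0.001,-0.956,-0.005]
    - [0.061,-0.011,0.489,-0.001,-0.956,-0.005]
    - [0.061,-0.011,0.489,-0.001,-0.956,-0.005]
    - [0.061,-0.011,0.489,-0.001,-0.956,-0.005]
    - [0.061,-0.011,0.489,-0.001,-0.956,-0.005]

```text
t: 19.95
tcp_pos: [0.5901, -0.2844, 0.1466]
tool_rot: [-0.367, 0.607, -0.604, 0.364]
force: [0.6, 1.5, -0.6]
finger_gap: 0.699
```

Emit:
play_rows:
  deltas:
    - [0,0,0,0,0,0]

```text
t: 20.05
tcp_pos: [0.5902, -0.2809, 0.1471]
tool_rot: [-0.368, 0.607, -0.602, 0.365]
force: [0.2, 0.2, 0.2]
finger_gap: 0.701
```

```bash
python3 g.py .5924 -.2829 .08 -27.5;python3 - <<'E'
from h import *
cv2.imwrite("pics/t6.png",snapshot("top")[:,:,::-1])
cv2.imwrite("pics/w6.png",snapshot("wrist")[:,:,::-1])
from chk import *
f=np.radians(7.66)
for c,L,m in(((219,253),120,[.5637,.377]),((248,250),100,[.5754,.2935]),((279,246),80,[.5866,.2086])):
    c=chk("pics/t6.png",c,L,.048);print("err", R.from_rotvec([0,0,-f]).apply([*(c-m),0]).round(4))
E
```

```text
t 20.05 tcp [ 0.5902 -0.2809  0.1471] q6 -0.13 gap 59.9 delta [np.float64(0.0007), np.float64(0.0671), np.float64(0.0034), np.float64(0.008), np.float64(-0.0), np.float64(0.0)] rows>= 1.3
F [0.2 0.2 0.2]
120 orange centre [0.5615 0.3746] sizes [0.0405 0.1148] axis deg 7.5
err [-0.0025 -0.0021  0.    ]
100 orange centre [0.5728 0.2936] sizes [0.0409 0.0945] axis deg 7.6
err [-0.0026  0.0005  0.    ]
80 orange centre [0.5838 0.2067] sizes [0.0421 0.0751] axis deg 8.1
err [-0.003  -0.0015  0.    ]
```

View pics/w6.png

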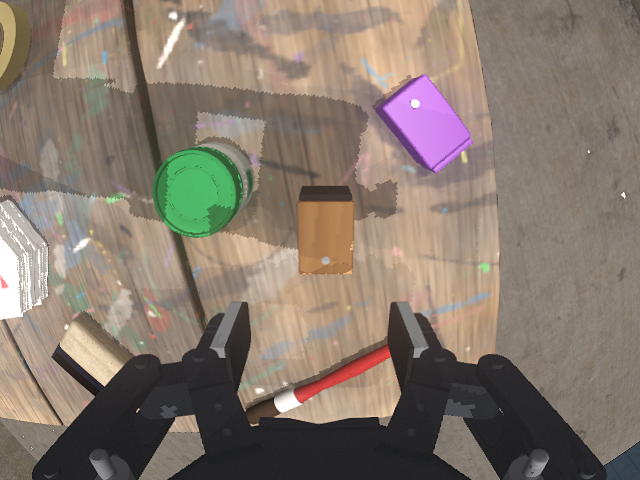

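Run:
```python
from h import *
o1,d1=ray("top",(435,265));o2,d2=ray("scene",(385,181))
A=np.c_[d1,-d2];s=np.linalg.lstsq(A,o2-o1,rcond=None)[0]
p=o1+d1*s[0];print(p,o2+d2*s[1]); j=p[:2]-[.5924,-.2829]
a=np.radians(-27.5);z=np.array([np.cos(a),np.sin(a)]);f=np.array([-z[1],z[0]]);print("jaw",j@z,"foot",j@f)
```

```text
[ 0.53131372 -0.21018083  0.05234954] [ 0.53788545 -0.2078977   0.05265682]
jaw -0.08776216302245592 foot 0.036296186192164355
```

The jar top is ~52 mm high and its nearest edge across the finger strip is ~75 mm from the grasp centre. The finger backs reach ~45 mm, so they're clear. I'll descend onto the 60, an orange bar with a black foot at (298–353,187–274). The purple bar at (425,122) stays.

Emit:
play_rows:
  deltas:
    - [0.001,0.03,0.003,0.008,0,0]
    - [0.001,0.07,0.003,0.008,0,0]
    - [0.001,0.11,0.003,0.008,0,0]
    - [0.001,0.13,0.003,0.008,0,0]
    - [0.001,0.138,0.003,0.008,0,0]
    - [0.001,0.138,0.003,0.008,0,0]

```text
t: 20.75
tcp_pos: [0.5928, -0.283, 0.0098]
tool_rot: [0.367, -0.603, 0.605, -0.367]
force: [0.1, 0.0, 0.1]
finger_gap: 0.704
```

```bash
python3 g.py .5924 -.2829 .009 -27.5
```

```text
t 20.75 tcp [ 0.5928 -0.283   0.0098] q6 -0.14 gap 60.1 delta [np.float64(0.0001), np.float64(0.0008), np.float64(-0.0004), np.float64(-0.002), np.float64(0.002), np.float64(0.001)] rows>= 0.0
F [0.1 0.  0.1]
```

Emit:
play_rows:
  deltas:
    - [0,0,0,0,0,0]
    - [0,0,0,0,0,0]
    - [0,0,0,0,0,0]
    - [0,0,0,0,0,0]
    - [0,0,0,0,0,0]
  gripper: 0.0

```text
t: 21.25
tcp_pos: [0.5944, -0.2856, 0.0127]
tool_rot: [0.366, -0.602, 0.607, -0.368]
force: [0.2, 1.5, 6.7]
finger_gap: 0.46
```

Emit:
play_rows:
  deltas:
    - [0,-0.03,0,0,0,0]
    - [0,-0.08,0,0,0,0]
    - [0,-0.12,0,0,0,0]
    - [0,-0.12,0,0,0,0]
    - [0,-0.12,0,0,0,0]

```text
t: 21.75
tcp_pos: [0.593, -0.2849, 0.1323]
tool_rot: [0.366, -0.602, 0.607, -0.367]
force: [-0.1, -0.4, -0.5]
finger_gap: 0.46
```

```bash
python3 g.py .5975 .1255 .12 -82.3
```

```text
t 21.75 tcp [ 0.593  -0.2849  0.1323] q6 -0.14 gap 39.3 delta [np.float64(-0.3661), np.float64(0.0101), np.float64(-0.1857), np.float64(-0.008), np.float64(0.956), np.float64(-0.002)] rows>= 8.2
F [-0.1 -0.4 -0.5]
```

Emit:
play_rows:
  deltas:
    - [-0.366,0.01,-0.186,-0.008,0.956,-0.002]
    - [-0.366,0.01,-0.186,-0.008,0.956,-0.002]
    - [-0.366,0.01,-0.186,-0.008,0.956,-0.002]
    - [-0.366,0.01,-0.186,-0.008,0.956,-0.002]
    - [-0.366,0.01,-0.186,-0.008,0.956,-0.002]
    - [-0.366,0.01,-0.186,-0.008,0.956,-0.002]
    - [-0.366,0.01,-0.186,-0.008,0.956,-0.002]
    - [-0.366,0.01,-0.186,-0.008,0.956,-0.002]
    - [-0.366,0.01,-0.186,-0.008,0.956,-0.002]
    - [-0.366,0.01,-0.186,-0.008,0.956,-0.002]
    - [-0.366,0.01,-0.186,-0.008,0.956,-0.002]
    - [-0.366,0.01,-0.186,-0.008,0.956,-0.002]

```text
t: 22.95
tcp_pos: [0.5963, 0.1247, 0.1182]
tool_rot: [-0.049, 0.706, -0.705, 0.046]
force: [0.1, 0.0, -0.4]
finger_gap: 0.459
```

```bash
python3 g.py .5975 .1255 .033 -82.3
```

```text
t 22.95 tcp [0.5963 0.1247 0.1182] q6 1.46 gap 39.2 delta [np.float64(-0.0017), np.float64(0.0852), np.float64(-0.0005), np.float64(0.002), np.float64(-0.001), np.float64(0.004)] rows>= 1.7
F [ 0.1  0.  -0.4]
```

Emit:
play_rows:
  deltas:
    - [-0.001,0.03,-0.0005,0,0,0.002]
    - [-0.001,0.06,-0.0005,0,0,0.002]
    - [-0.001,0.08,-0.0005,0,0,0.002]
    - [-0.001,0.085,-0.0005,0,0,0.002]
    - [-0.001,0.085,-0.0005,0,0,0.002]
    - [-0.001,0.085,-0.0005,0,0,0.002]

```text
t: 23.55
tcp_pos: [0.5984, 0.1259, 0.0351]
tool_rot: [-0.047, 0.706, -0.705, 0.048]
force: [0.3, 0.1, -0.1]
finger_gap: 0.458
```

```bash
python3 g.py .5975 .1255 .0205 -82.3
```

```text
t 23.55 tcp [0.5984 0.1259 0.0351] q6 1.46 gap 39.2 delta [np.float64(0.001), np.float64(0.0146), np.float64(0.0003), np.float64(0.001), np.float64(-0.001), np.float64(-0.001)] rows>= 0.3
F [ 0.3  0.1 -0.1]
```

Emit:
play_rows:
  deltas:
    - [0.001,0.006,0,0,0,0]
    - [0.001,0.011,0,0,0,0]
    - [0.001,0.0145,0,0,0,0]
    - [0.001,0.0145,0,0,0,0]

```text
t: 23.95
tcp_pos: [0.5966, 0.1266, 0.0209]
tool_rot: [-0.048, 0.706, -0.705, 0.048]
force: [-2.3, -0.1, 7.1]
finger_gap: 0.46
```

Emit:
play_rows:
  deltas:
    - [0,0,0,0,0,0]
    - [0,0,0,0,0,0]
    - [0,0,0,0,0,0]
    - [0,0,0,0,0,0]
    - [0,-0.03,0,0,0,0]
    - [0,-0.07,0,0,0,0]
    - [0,-0.12,0,0,0,0]
    - [0,-0.12,0,0,0,0]
    - [0,-0.12,0,0,0,0]
  gripper: 0.06

```text
t: 24.85
tcp_pos: [0.5974, 0.1265, 0.1412]
tool_rot: [-0.047, 0.706, -0.705, 0.049]
force: [1.3, 0.6, 0.1]
finger_gap: 0.703
```

Emit:
play_rows:
  deltas:
    - [0,-0.03,0.05,0,0,0]
    - [0,-0.05,0.1,0,0,0]
    - [0,-0.05,0.15,0,0,0]
    - [0,-0.05,0.2,0,0,0]
    - [0,-0.05,0.25,0,0,0]
    - [0,-0.05,0.3,0,0,0]
    - [0,-0.05,0.3,0,0,0]
    - [0,-0.05,0.3,0,0,0]

```text
t: 25.65
tcp_pos: [0.6359, -0.173, 0.1868]
tool_rot: [-0.048, 0.707, -0.704, 0.045]
force: [-0.6, 0.4, -0.9]
finger_gap: 0.706
```

Run:
```python
from h import *
cv2.imwrite("pics/t7.png",snapshot("top")[:,:,::-1])
cv2.imwrite("pics/s7.png",snapshot("scene")[:,:,::-1])
from chk import *
f=np.radians(7.66)
for c,L,m in(((219,253),120,[.5637,.377]),((248,250),100,[.5754,.2935]),((279,246),80,[.5866,.2086]),((310,242),60,[.5977,.1243])):
    c=chk("pics/t7.png",c,L,.048);print("err", R.from_rotvec([0,0,-f]).apply([*(c-m),0]).round(4))
```

```text
120 orange centre [0.5615 0.3746] sizes [0.0405 0.1147] axis deg 7.6
err [-0.0025 -0.0021  0.    ]
100 orange centre [0.5728 0.2936] sizes [0.0409 0.0945] axis deg 7.7
err [-0.0026  0.0005  0.    ]
80 orange centre [0.5838 0.2067] sizes [0.0422 0.0751] axis deg 8.1
err [-0.003  -0.0015  0.    ]
60 orange centre [0.5953 0.1247] sizes [0.0413 0.055 ] axis deg 8.2
err [-0.0023  0.0007  0.    ]
```

View pics/t7.png

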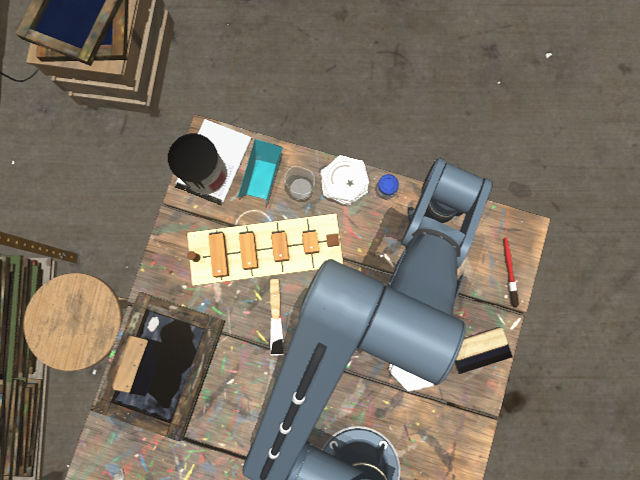

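View pics/s7.png

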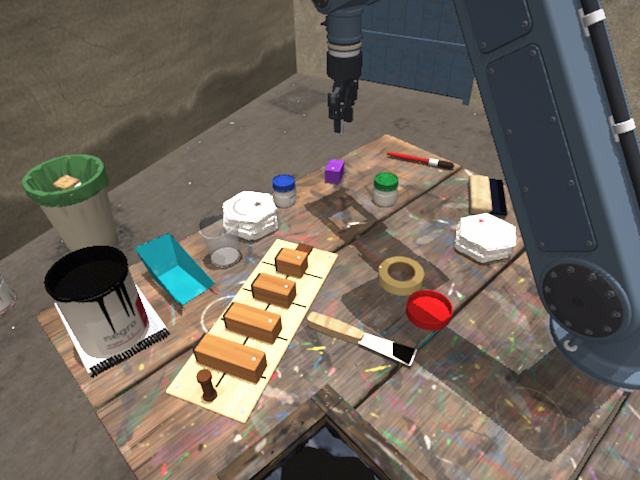

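Both views show the four props in descending order from the post ((219,253), (248,250), (279,246), (310,242) in the top view). They lie flat on their marks, the gripper is clear of everything, and the purple bar is untouched. I'll hand in.

```bash
python3 -c "
from station import *
print(sense()['qd'].round(3)); print(sign_off())"
```

```text
[ 0.03  -0.017  0.005 -0.002  0.002 -0.003]
the job is handed in; nothing more can be done
None
```

I placed all four props on the board and handed the job in at about 26 s of the 109 s limit. Going away from the tall post, they are 120 on mark_4, 100 on mark_3, 80 on mark_2 and 60 on mark_1.

- **Position and angle:** In the last top-camera check, every prop's centre was within about 3 mm of its mark (limit 13 mm). Their lengths were within about 0.5° of the board's x axis (limit 0.2 rad, about 11°).
- **Lying flat:** I judged this by eye in the top and scene pictures, where all four lie flat. I did not measure their heights.
- **Clear of everything:** The gripper was up and away from everything at hand-in, and I did not touch the purple look-alike. Contact forces stayed below about 8 N in the readings I saw.
- **Disagreement:** The wrist camera read positions about 3–5 mm off the top camera along the props' length. I went by the top camera, which shows the props and the marks in the same picture.

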